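Put the microscope objectives back in their caddy

TASK

Put the three microscope objectives away in the white caddy, each standing upright inside its own rubber ring: the shortest in the ring next to the steel handle, the middle-sized one in the middle ring and the longest in the ring farthest from the handle. Set each one down gently, never dropping it or tipping it over. The two eyepieces do not belong there: leave them standing where they are.

Things in the scene. Friction and masses are not known exactly. Their poses are not given: they have to be found in the camera images.
- objective_short: Loose steel microscope objective, upright, nose up, about 60 g. Origin: centre of its underside; z up its axis. Brass foot 24 mm wide, 5 mm high; plain round body 28 mm wide from 5 to 22 mm up, thin dark grooves round it; then narrowing to a nose 20 mm wide from 25 mm up to the top, a dark lens in its end. Height 32 mm. Shortest, with the widest nose, of the three objectives.
- objective_medium: Loose steel microscope objective, upright, nose up, about 80 g. Origin: centre of its underside; z up its axis. Brass foot 24 mm wide, 5 mm high; plain round body 28 mm wide from 5 to 25 mm up, thin dark grooves round it; then narrowing to a nose 16 mm wide from 34 mm up to the top, a dark lens in its end. Height 44 mm. Middle one in height of the three objectives.
- objective_long: Loose steel microscope objective, upright, nose up, about 100 g. Origin: centre of its underside; z up its axis. Brass foot 24 mm wide, 5 mm high; plain round body 28 mm wide from 5 to 28 mm up, thin dark grooves round it; then narrowing to a nose 11 mm wide from 46 mm up to the top, a dark lens in its end. Height 56 mm. Longest, with the thinnest nose, of the three objectives.
- caddy: Low white tray fixed to the bench at any yaw; deck 255 x 95 mm, top 8 mm up; grey rim 5 mm wide, top 12 mm up. Three rubber ring seats in a row along x. A steel loop handle stands across one end only, at x -135 mm (bar 10 mm thick, 74 mm wide, top 41 mm up). Origin: on the bench under the middle seat; x points away from the handle along the row, z up. Deck from x -150 to +105 mm.
- seat_handle: Black rubber ring, a shallow round seat fixed on the caddy's deck: outer diameter 52 mm, inner 44 mm, 4 mm high. Origin: centre of the ring's underside, which is the deck on which an objective stands (8 mm above the bench); z up. It is the seat next to the steel handle (caddy x = -65 mm); the seats' centres are 65 mm apart.
- seat_middle: Black rubber ring, a shallow round seat fixed on the caddy's deck: outer diameter 52 mm, inner 44 mm, 4 mm high. Origin: centre of the ring's underside, which is the deck on which an objective stands (8 mm above the bench); z up. It is the seat in the middle of the row (caddy x = 0); the seats' centres are 65 mm apart.
- seat_far: Black rubber ring, a shallow round seat fixed on the caddy's deck: outer diameter 52 mm, inner 44 mm, 4 mm high. Origin: centre of the ring's underside, which is the deck on which an objective stands (8 mm above the bench); z up. It is the seat farthest from the steel handle (caddy x = +65 mm); the seats' centres are 65 mm apart.
- eyepiece_a: Microscope eyepiece standing upright and loose, lens tube up: a wide black eyecup 34 mm in diameter below (19 mm high), and a straight steel tube 23 mm in diameter above it, with no taper, a dark lens in its end, to 48 mm overall height. Origin: centre of its underside, z up. Not an objective; about 80 g. The two eyepieces are alike.
- eyepiece_b: Microscope eyepiece standing upright and loose, lens tube up: a wide black eyecup 34 mm in diameter below (19 mm high), and a straight steel tube 23 mm in diameter above it, with no taper, a dark lens in its end, to 48 mm overall height. Origin: centre of its underside, z up. Not an objective; about 80 g. The two eyepieces are alike.
Things that resemble listed ones, but are neither listed nor needed, are in the scene too. What is shaped like the eyepiece_a but blue or pink is not meant.

How it is judged:
By the outcome, as a careful person would: the job done as asked, in the order asked, and still so for the second after the job is handed in, with the robot touching nothing.
It also fails if it takes over 80 s, if anything falls off the work surface, if the arm or the gripper's body presses on something with over 40 N, if the wrist force passes 120 N, or if a joint passes its speed limit or range.

ROBOT

A 7-joint arm with a two-finger parallel gripper is mounted at the origin on the work surface. World frame = base frame: x ahead of the robot, y to its left, z up, the work surface at z = 0. Lengths are in m, angles in rad, forces in N, time in s.
With the tool pointing down it reaches from about 0.4 to 0.85 m from the base axis. Payload 10.4 kg.
Tool frame: the origin (TCP) lies between the finger pads; the fingertips stand 11 mm ahead of it and the grasp point (between the pads) lies 8 mm behind it; x points along the fingers, y is the direction in which the jaws open and shut, and the axes are right-handed (so a half turn about x gives the same grasp; the last joint's range is limited). The gripper opens to 87 mm and grips with 3 to 60 N. Pads are 19 mm wide; open, the fingers measure 117 mm over their backs; the gripper's body (75 mm by 190 mm) begins 51 mm behind the grasp point.
Start: joints at [-1.186, 0.332, -0.065, 1.46, 0.022, 1.35, -0.088], TCP at [0.248, 0.574, 0.234] pointing down, gripper open.
Joint ranges: [-2.6, 2.6], [-0.5, 2.12], [-1.47, 1.34], [0.16, 2.42], [-1.27, 4.41], [0.06, 2.06], [-2.6, 2.6]. Speed limits (rad/s): [2.22, 2.22, 2.79, 2.79, 3.14, 3.14, 3.14].

INTERFACE

Orientations are given as a unit quaternion [x, y, z, w].
In Python, from bench import r, cams, ticket gives the robot as it stands. The module is installed in compiled form; this text tells all that it offers.
- The arm moves only by the tool drive_tool, never from a script. Its argument "moves" is text: rows parted by semicolons, each of 5 numbers parted by spaces: the shift along the world's x, y, z in m, then the turn about the world's z in degrees, then the closure, from 0 (fully open) to 1 (shut). In form: x y z twist grip; .... A call has 1 to 20 rows; each row shifts and turns the commanded pose from where the row before left it; what a row does not reach is not made up. A row lasts 1/8 s, in which the tool goes at most 62.5 mm and 10.7 degrees, less where a joint would pass 70% of its speed; a pose out of reach is approached as far as the arm can. A call is refused whole if a number of a shift passes 0.0625 or a number of a turn 10.7, either way. A call with a gripper value outside its range is refused whole. The fingers move at their own pace and stop on an object; "newtons" is the grip in N (left out, the last holds). Time passes only in rows, so rows that do not move let the fingers close. It gives the time, the measured TCP pose, the force and the opening at its end, in the units of the state.
- r.read_state(): the state, without advancing time (a new reading comes with each control period).
- cams.camera(name): name is "side" or "top"; returns a dict with "color" (480x640x3 uint8, red, green, blue), "fx", "fy", "cx", "cy" (pixels), "extrinsics" (4x4, takes a point from camera to world coordinates). Camera axes: x right, y down, z forward; pixel columns grow to the right and rows downward; lengths in m; the calibration is good to about 2 mm. A picture is of the moment at which its call begins. There is no depth.
- ticket.close_job(): hands the job in, once; it reports no verdict.
The state is a dict: "time": time; "joint_positions": joint angles; "joint_vel": joint speeds; "joint_torque": joint torques, N m; "ee_pos": TCP position; "eef_rot": TCP orientation; "ft_force": force on the tool from outside, world axes, zero at the start; "torque": the same for the moment, N m; "width": finger opening in m.
Only numpy, scipy, OpenCV 4.12 (cv2) and the standard library are available. Lean on these libraries where they do the work, as an engineer would, in place of code of your own. Each camera call takes 0.05 s, during which the arm holds its last target.

## Working session

There is one attempt and no reset: what is moved stays moved. The work goes in short steps, Python scripts to look and compute and a tool call to move; the robot and the scene stay as the last step left them, time stands still between calls to the robot, and variables do not carry over. Pictures are saved under pics/ and viewed, and the job is handed in when it is done.

Besides the shell and the picture viewer there is one more tool, called after "Request:" by a JSON object that holds its "fn" and its "kwargs". drive_tool: Moves the arm, as the interface text tells. Its arguments: {"type":"object","properties":{"moves":{"type":"string"},"newtons":{"type":"number"}},"required":["moves"]}

```bash
mkdir -p pics; python3 - <<'E'
from bench import r,cams,ticket
import cv2,numpy as np
for n in("side","top"):
    c=cams.camera(n);cv2.imwrite(f"pics/{n}0.png",c["color"][:,:,::-1])
    print(n,c["fx"],c["fy"],c["cx"],c["cy"],np.round(c["extrinsics"],4).tolist())
s=r.read_state();print({k:np.round(v,3).tolist() for k,v in s.items()})
E
```

```text
side 570.090010388397 570.090010388397 324.25227147865047 240.58323292659605 [[-0.771, -0.3901, 0.5034, 0.0214], [-0.6365, 0.4981, -0.5889, 0.5634], [-0.021, -0.7744, -0.6323, 0.624], [0.0, 0.0, 0.0, 1.0]]
top 593.8310979930097 593.8310979930097 325.1647651749245 244.48173740475295 [[-0.0114, -0.9832, 0.1822, 0.3193], [-0.9999, 0.0116, 0.0002, 0.0199], [-0.0023, -0.1822, -0.9833, 1.0262], [0.0, 0.0, 0.0, 1.0]]
{'time': 0.1, 'joint_positions': [-1.186, 0.333, -0.065, 1.461, 0.022, 1.35, -0.089], 'joint_vel': [0.001, -0.002, -0.0, -0.002, 0.002, 0.001, -0.0], 'joint_torque': [0.002, -62.454, 0.025, -39.072, -0.062, 0.037, 0.0], 'ee_pos': [0.248, 0.573, 0.233], 'eef_rot': [0.143, 0.693, -0.144, 0.692], 'ft_force': [0.107, 0.745, -0.104], 'torque': [0.018, 0.02, -0.033], 'width': 0.087}
```

View pics/side0.png

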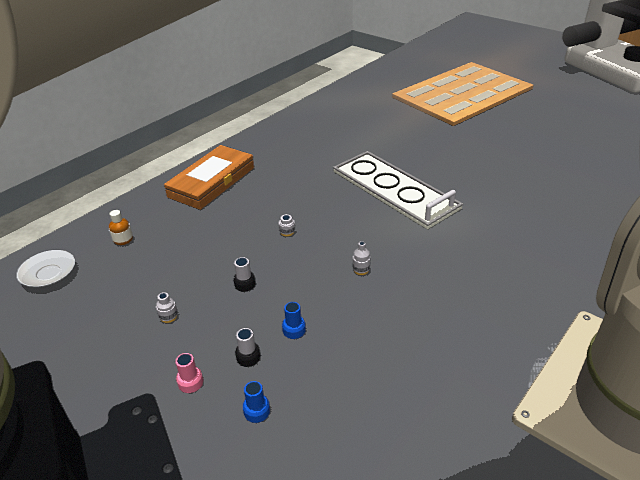

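View pics/top0.png

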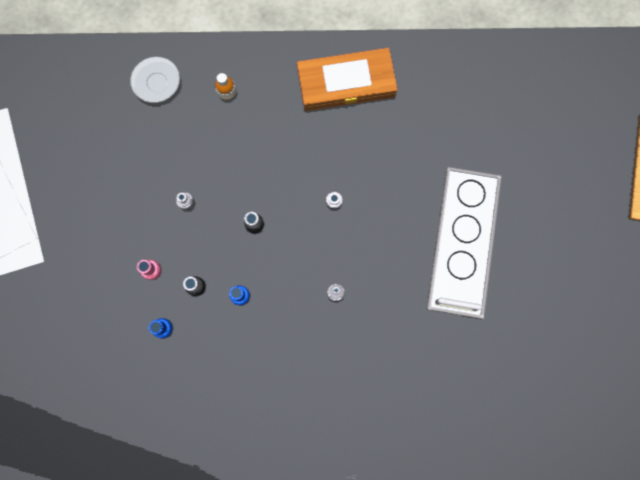

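```bash
cat > h.py <<'E'
import numpy as np,cv2
from bench import r,cams
def ray(c,u,v):
    E=np.array(c["extrinsics"]);d=E[:3,:3]@np.array([(u-c["cx"])/c["fx"],(v-c["cy"])/c["fy"],1]);return E[:3,3],d/np.linalg.norm(d)
def plane(c,u,v,z):
    o,d=ray(c,u,v);return o+d*(z-o[2])/d[2]
def tri(c1,p1,c2,p2):
    o1,d1=ray(c1,*p1);o2,d2=ray(c2,*p2)
    t=np.linalg.lstsq(np.c_[d1,-d2],o2-o1,rcond=None)[0]
    a=o1+d1*t[0];b=o2+d2*t[1];return (a+b)/2,np.linalg.norm(a-b)
def proj(c,P):
    E=np.linalg.inv(np.array(c["extrinsics"]));q=E[:3,:3]@np.array(P)+E[:3,3];return q[0]/q[2]*c["fx"]+c["cx"],q[1]/q[2]*c["fy"]+c["cy"]
def crop(img,u,v,h,s):
    u,v=int(u),int(v);return cv2.resize(img[v-h:v+h,u-h:u+h],None,fx=s,fy=s,interpolation=cv2.INTER_CUBIC)
E
python3 - <<'E'
from h import *
S=cv2.imread("pics/side0.png");T=cv2.imread("pics/top0.png")
a=np.hstack([crop(S,*p,22,6)[:,:] for p in((287,224),(166,307),(361,258))])
b=np.hstack([crop(T,*p,22,6) for p in((334,200),(184,200),(335,293))])
cv2.imwrite("pics/crop0.png",np.vstack([a,b]))
cv2.imwrite("pics/cad0.png",np.hstack([cv2.resize(T[160:325,420:510],None,fx=3.5,fy=3.5),cv2.resize(S[145:230,325:470],(480,578*1)) ]))
E
```

```text
(no output)
```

View pics/crop0.png

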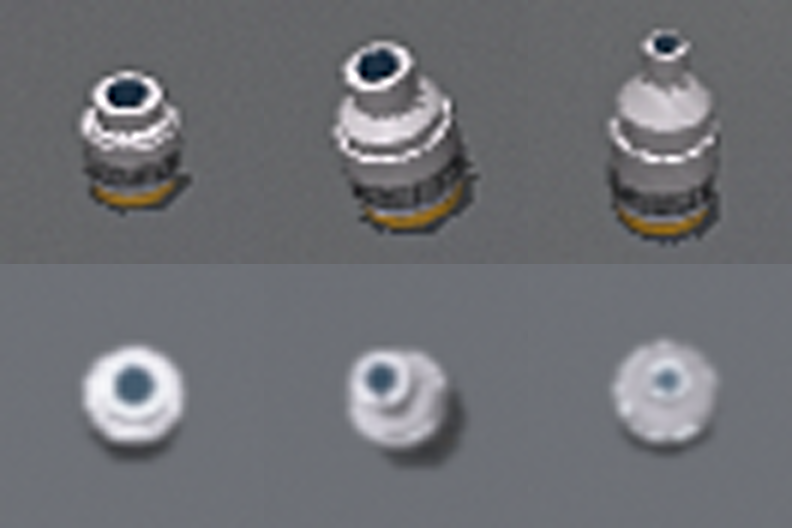

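View pics/cad0.png

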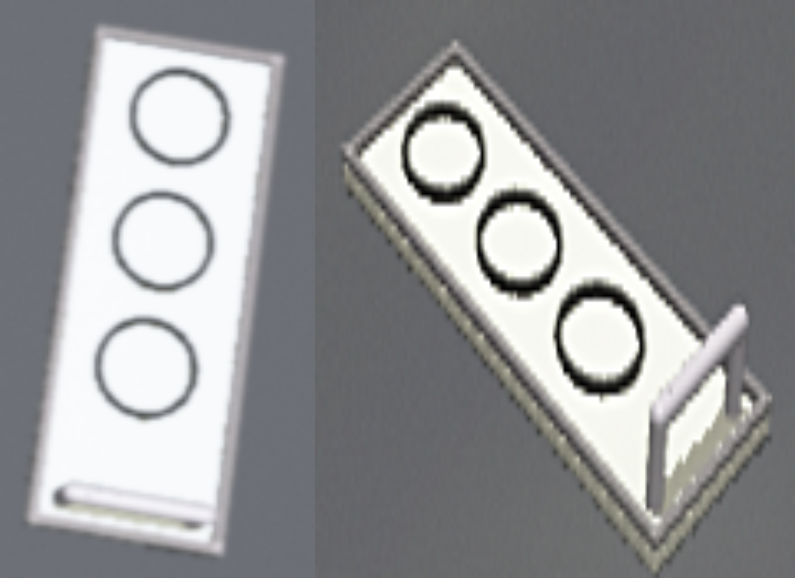

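The three steel objectives, in side/top pixels:
- (287,224)/(334,200) is short, with a wide nose.
- (166,307)/(184,200) is medium.
- (361,258)/(335,293) is long, with a thin nose.

The black-footed tubes at (243,273) and (247,346), and the blue and pink ones, are eyepiece shapes and so not meant. The handle is at the bottom of the caddy in the top view, (457,306), so the ring nearest it is at (461,265).

```bash
python3 - <<'E'
from h import *
C={n:cams.camera(n) for n in("side","top")}
def lens(n,u,v,rad=14):
    im=C[n]["color"].astype(int);b=im[v-rad:v+rad+1,u-rad:u+rad+1]
    # bluish dark: blue-red large
    w=(b[...,2]-b[...,0]); 
    m=(w>25).astype(np.uint8)
    k,l,st,ce=cv2.connectedComponentsWithStats(m)
    i=1+np.argmax(st[1:,4]);ww=np.where(l==i,w,0);yy,xx=np.mgrid[:b.shape[0],:b.shape[1]]
    return (ww*xx).sum()/ww.sum()+u-rad,(ww*yy).sum()/ww.sum()+v-rad,st[i,4]
for nm,s,t,H in(("short",(287,218),(334,200),.032),("medium",(164,298),(184,199),.044),("long",(361,245),(335,291),.056),("eyeA",(242,264),(252,218),.048),("eyeB",(245,336),(191,284),.048),("blue",(293,308),(237,293),.048)):
    p=lens("side",*s);q=lens("top",*t)
    P,e=tri(C["side"],p[:2],C["top"],q[:2])
    print(nm,np.round(p,1),np.round(q,1),"tri",np.round(P,4),"err",round(e,4),"side@H",np.round(plane(C["side"],*p[:2],H)[:2],4),"top@H",np.round(plane(C["top"],*q[:2],H)[:2],4),"R",round(float(np.hypot(P[0],P[1])),3))
rg={}
for n,(x0,y0,x1,y1),box in(("side",(330,145,470,225),None),("top",(425,165,505,320),None)):
    g=cv2.cvtColor(C[n]["color"],cv2.COLOR_RGB2GRAY)
    gg=cv2.resize(g[y0:y1,x0:x1],None,fx=4,fy=4,interpolation=cv2.INTER_CUBIC)
    m=(gg>150).astype(np.uint8)
    cs,hi=cv2.findContours(m,cv2.RETR_CCOMP,cv2.CHAIN_APPROX_NONE)
    L=[]
    for i,c in enumerate(cs):
        if len(c)<40:continue
        a=cv2.contourArea(c);(cx,cy),ax,an=cv2.fitEllipse(c)
        if hi[0][i][3]>=0 or True: L.append((round((cx+.5)/4-.5+x0,1),round((cy+.5)/4-.5+y0,1),np.round(np.array(ax)/4,1).tolist(),a/16,int(hi[0][i][3])))
    print(n);[print(l) for l in L]
E
```

```text
short [285.6 217.1  21. ] [333.9 197.7  28. ] tri [0.5856 0.0043 0.0327] err 0.0005 side@H [0.5865 0.0037] top@H [0.5856 0.0041] R 0.586
medium [162.3 295.5  20. ] [180.9 196.6  15. ] tri [0.5875 0.2657 0.0443] err 0.0003 side@H [0.588  0.2656] top@H [0.5875 0.2657] R 0.645
long [361.2 243.    7. ] [335.7 290.    7. ] tri [0.4234 0.0039 0.0567] err 0.0008 side@H [0.4243 0.0034] top@H [0.4231 0.0037] R 0.423
eyeA [240.9 261.4  60. ] [250.8 217.9  68. ] tri [0.5478 0.1453 0.0486] err 0.0006 side@H [0.5487 0.145 ] top@H [0.5477 0.1452] R 0.567
eyeB [243.9 333.9  91. ] [189.8 283.1  73. ] tri [0.4385 0.2453 0.0482] err 0.0007 side@H [0.439  0.2453] top@H [0.4382 0.2451] R 0.502
blue [292.6 313.7 345. ] [239.3 295.  373. ] tri [0.4208 0.1662 0.0329] err 0.0045 side@H [0.4126 0.1773] top@H [0.4175 0.1627] R 0.452
side
(456.2, 202.4, [4.3, 10.3], 9.59375, -1)
(410.6, 194.4, [11.5, 22.8], 206.6875, -1)
(386.2, 180.2, [10.7, 21.9], 184.125, -1)
(363.4, 167.0, [9.8, 21.2], 162.15625, -1)
(397.0, 186.2, [37.0, 126.1], 3083.375, -1)
(410.6, 194.4, [17.1, 27.9], 375.375, 43)
(386.2, 180.3, [16.3, 26.7], 340.90625, 43)
(363.4, 167.1, [15.3, 25.8], 310.59375, 43)
top
(461.2, 264.7, [24.8, 26.2], 508.625, -1)
(466.1, 228.5, [24.4, 25.9], 495.5625, -1)
(470.8, 193.0, [23.6, 25.5], 471.75, -1)
(464.5, 243.6, [61.7, 183.7], 7829.125, -1)
(474.3, 309.4, [2.2, 4.9], 8.09375, 3)
(437.0, 301.9, [4.0, 5.6], 15.75, 3)
(461.3, 264.7, [28.6, 29.6], 665.65625, 3)
(466.1, 228.5, [28.2, 29.1], 644.65625, 3)
(470.9, 193.0, [27.7, 28.8], 625.84375, 3)
```

```bash
python3 - <<'E'
from h import *
C={n:cams.camera(n) for n in("side","top")}
for nm,s,t in(("handle",(410.6,194.4),(461.25,264.7)),("mid",(386.2,180.25),(466.1,228.5)),("far",(363.4,167.05),(470.85,193))):
    P,e=tri(C["side"],s,C["top"],t);print(nm,np.round(P,4),round(e,4),np.round(plane(C["side"],*s,.010),4)[:2],np.round(plane(C["top"],*t,.010),4)[:2],np.hypot(*P[:2]))
from scipy.spatial.transform import Rotation as R
s=r.read_state();M=R.from_quat(s["eef_rot"]).as_matrix();print(M.round(3), s["ee_pos"], np.degrees(np.arctan2(M[1,1],M[0,1])))
E
```

```text
handle [ 0.4695 -0.2146  0.01  ] 0.0005 [ 0.4697 -0.2144] [ 0.4693 -0.2147] 0.5162505778092213
mid [ 0.5334 -0.2265  0.0099] 0.0005 [ 0.5335 -0.2262] [ 0.5331 -0.2266] 0.5794641323571877
far [ 0.5974 -0.2384  0.0097] 0.0004 [ 0.5973 -0.2379] [ 0.5971 -0.2385] 0.6432305160583689
[[-0.     0.397  0.918]
 [-0.     0.918 -0.397]
 [-1.    -0.     0.   ]] [0.24782021 0.57365855 0.23330246] 66.63396674687081
```

Request:
{"fn": "drive_tool", "kwargs": {"moves": "0.008 -0.014 0 0.7 0; 0.017 -0.029 0 0.7 0; 0.017 -0.029 0 0.7 0; 0.017 -0.029 0 0.7 0; 0.017 -0.029 0 0.7 0; 0.017 -0.029 0 0.7 0; 0.017 -0.029 0 0.7 0; 0.017 -0.029 0 0.7 0; 0.017 -0.029 0 0.7 0; 0.017 -0.029 0 0.7 0; 0.017 -0.029 0 0.7 0; 0.017 -0.029 0 0.7 0; 0.017 -0.029 0 0.7 0; 0.017 -0.029 0 0.7 0; 0.017 -0.029 0 0.7 0; 0.017 -0.029 0 0.7 0; 0.017 -0.029 0 0.7 0; 0.017 -0.029 0 0.7 0; 0.017 -0.029 0 0.3 0; 0.017 -0.029 0 0 0", "newtons": 20}}

```text
time: 2.8
ee_pos: [0.5788, 0.0067, 0.2337]
eef_rot: [0.065, 0.704, -0.064, 0.704]
ft_force: [-0.9, 0.3, -0.0]
width: 0.0872
```

Request:
{"fn": "drive_tool", "kwargs": {"moves": "0.007 -0.003 -0.02 0.5 0; 0 0 -0.03 0 0; 0 0 -0.03 0 0; 0 0 -0.03 0 0; 0 0 -0.01 0 0; 0 0 0 0 0; 0 0 0 0 0"}}

```text
time: 3.68
ee_pos: [0.5865, 0.0059, 0.1147]
eef_rot: [0.062, 0.704, -0.061, 0.705]
ft_force: [-0.6, -0.2, 0.4]
width: 0.0866
```

```bash
python3 - <<'E'
from h import *
from scipy.spatial.transform import Rotation as R
s=r.read_state();M=R.from_quat(s["eef_rot"]).as_matrix();print(s["ee_pos"].round(4) if hasattr(s["ee_pos"],'round') else s["ee_pos"], np.degrees(np.arctan2(M[1,1],M[0,1])),s["ft_force"])
c=cams.camera("side");cv2.imwrite("pics/s1.png",cv2.resize(c["color"][120:320,180:400,::-1],None,fx=3,fy=3))
E
```

```text
[0.5865 0.0059 0.1147] 80.04535895427638 [-0.64117722 -0.21733304  0.35468372]
```

View pics/s1.png

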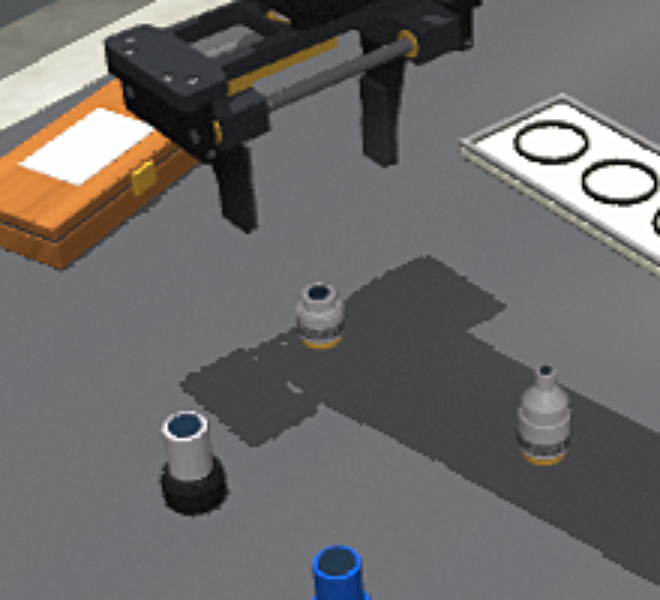

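The fingers straddle the short objective, at crop (320,315), so I'll go down and grip it.

Request:
{"fn": "drive_tool", "kwargs": {"moves": "-0.001 -0.0015 -0.02 0 0; 0 0 -0.025 0 0; 0 0 -0.02 0 0; 0 0 -0.015 0 0; 0 0 -0.010 0 0; 0 0 -0.006 0 0; 0 0 0 0 0; 0 0 0 0 0.4; 0 0 0 0 0.5; 0 0 0 0 0.6; 0 0 0 0 0.7; 0 0 0 0 1; 0 0 0 0 1; 0 0 0 0 1; 0 0 0 0 1", "newtons": 15}}

```text
time: 5.6
ee_pos: [0.5849, 0.0043, 0.0176]
eef_rot: [0.061, 0.704, -0.061, 0.704]
ft_force: [0.0, 0.9, -0.1]
width: 0.0272
```

Request:
{"fn": "drive_tool", "kwargs": {"moves": "0 0 0.01 0 1; 0 0 0.02 0 1; 0 0 0.025 0 1; 0 0 0.025 0 1; -0.005 -0.009 0.01 0 1; -0.011 -0.021 0 0 1; -0.011 -0.021 0 0 1; -0.011 -0.021 0 0 1; -0.011 -0.021 0 0 1; -0.011 -0.021 0 0 1; -0.011 -0.021 0 0 1; -0.011 -0.021 0 0 1; -0.011 -0.021 0 0 1; -0.011 -0.021 0 0 1; -0.011 -0.021 0 0 1; 0 0 0 0 1; 0 0 0 0 1"}}

```text
time: 7.72
ee_pos: [0.4696, -0.2145, 0.1073]
eef_rot: [0.062, 0.705, -0.061, 0.704]
ft_force: [-0.1, 0.4, -0.7]
width: 0.0271
```

```bash
cat > look.py <<'E'
import sys
from h import *
from scipy.spatial.transform import Rotation as R
s=r.read_state();M=R.from_quat(s["eef_rot"]).as_matrix();print(np.round(s["ee_pos"],4), np.degrees(np.arctan2(M[1,1],M[0,1])),np.round(s["ft_force"],2),s["width"],"q7",s["joint_positions"][6])
a=cams.camera("side")["color"];b=cams.camera("top")["color"]
cv2.imwrite(f"pics/{sys.argv[1]}.png",np.hstack([cv2.resize(a[100:300,300:500,::-1],(400,400)),cv2.resize(b[140:340,320:520,::-1],(400,400))]))
E
python3 look.py l1
```

```text
[ 0.4696 -0.2145  0.1073] 80.01770866387474 [-0.07  0.42 -0.71] 0.027146695804208587 q7 1.847671279474579
```

View pics/l1.png

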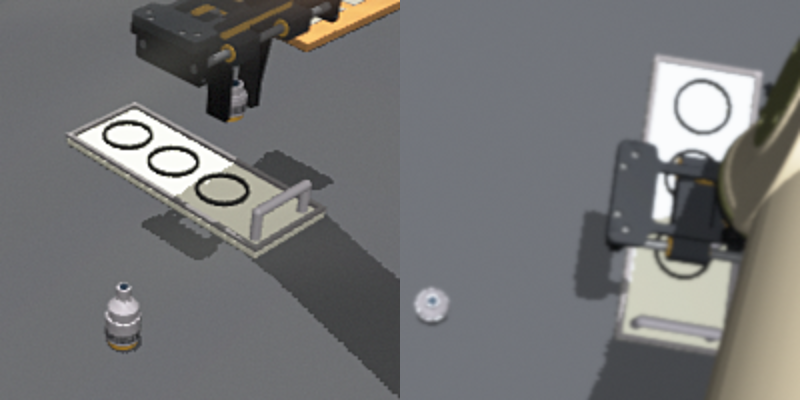

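The objective is held upright over the handle seat. I'll lower it, slowing near the deck.

Request:
{"fn": "drive_tool", "kwargs": {"moves": "0 0 -0.02 0 1; 0 0 -0.02 0 1; 0 0 -0.02 0 1; 0 0 -0.01 0 1; 0 0 -0.005 0 1; 0 0 -0.003 0 1; 0 0 -0.002 0 1; 0 0 0 0 1; 0 0 0 0 1"}}

```text
time: 8.95
ee_pos: [0.47, -0.2148, 0.0278]
eef_rot: [0.061, 0.704, -0.061, 0.705]
ft_force: [-0.3, 0.0, 0.5]
width: 0.0276
```

Request:
{"fn": "drive_tool", "kwargs": {"moves": "0 0 -0.001 0 1; 0 0 -0.0005 0 1; 0 0 -0.0005 0 1; 0 0 0 0 1; 0 0 0 0 1"}}

```text
time: 9.57
ee_pos: [0.4698, -0.2147, 0.0256]
eef_rot: [0.061, 0.704, -0.061, 0.704]
ft_force: [-0.7, 0.3, -1.6]
width: 0.0278
```

Request:
{"fn": "drive_tool", "kwargs": {"moves": "0 0 -0.0005 0 1; 0 0 0 0 1; 0 0 0 0 1"}}

```text
time: 9.95
ee_pos: [0.4699, -0.2148, 0.0255]
eef_rot: [0.062, 0.704, -0.061, 0.704]
ft_force: [-2.5, 0.8, 5.6]
width: 0.0273
```

```bash
python3 - <<'E'
from h import *
c=cams.camera("side");s=r.read_state();print(s["ft_force"],s["ee_pos"])
cv2.imwrite("pics/z1.png",cv2.resize(c["color"][140:230,350:470,::-1],None,fx=6,fy=6,interpolation=cv2.INTER_CUBIC))
E
```

```text
[-2.34798379  1.47458031  6.50127233] [ 0.46991687 -0.21475191  0.02547318]
```

View pics/z1.png

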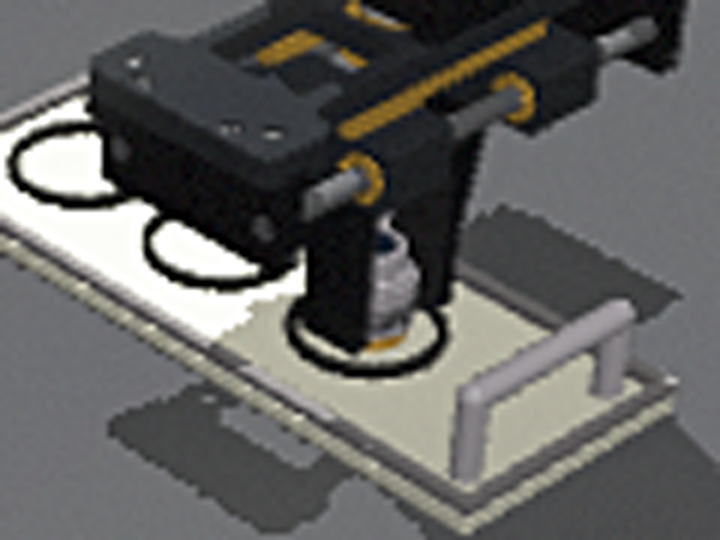

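The foot is on the deck inside the ring, and the force reads +6 N. Opening in small steps.

Request:
{"fn": "drive_tool", "kwargs": {"moves": "0 0 0 0 0.66; 0 0 0 0 0.62; 0 0 0 0 0.55; 0 0 0 0 0.45; 0 0 0 0 0.45; 0 0 0 0 0.45; 0 0 0.01 0 0.45; 0 0 0.02 0 0.45; 0 0 0.03 0 0.4; 0 0 0.03 0 0.3; 0 0 0.02 0 0.2; 0 0 0 0 0; 0 0 0 0 0"}}

```text
time: 11.62
ee_pos: [0.4695, -0.2146, 0.1346]
eef_rot: [0.062, 0.705, -0.061, 0.704]
ft_force: [-1.0, -0.1, 0.4]
width: 0.0814
```

```bash
python3 look.py l2
```

```text
[ 0.4695 -0.2146  0.1346] 80.03552913951795 [-0.97 -0.12  0.35] 0.08136906598563423 q7 1.8304476381108947
```

View pics/l2.png

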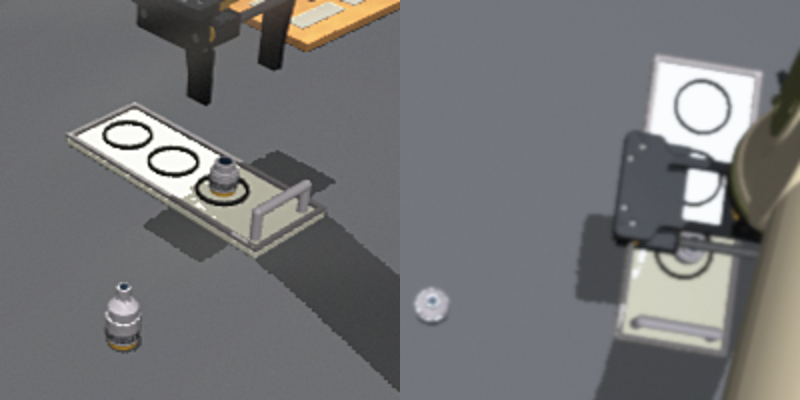

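The short objective stands inside the handle ring, near crop (223,178). Next is the medium one.

Request:
{"fn": "drive_tool", "kwargs": {"moves": "0.003 0.012 0 0 0; 0.006 0.024 0 0 0; 0.006 0.024 0 0 0; 0.006 0.024 0 0 0; 0.006 0.024 0 0 0; 0.006 0.024 0 0 0; 0.006 0.024 0 0 0; 0.006 0.024 0 0 0; 0.006 0.024 0 0 0; 0.006 0.024 0 0 0; 0.006 0.024 0 0 0; 0.006 0.024 0 0 0; 0.006 0.024 0 0 0; 0.006 0.024 0 0 0; 0.006 0.024 0 0 0; 0.006 0.024 0 0 0; 0.006 0.024 0 0 0; 0.006 0.024 0 0 0; 0.006 0.024 0 0 0; 0.006 0.024 0 0 0"}}

```text
time: 14.22
ee_pos: [0.5872, 0.2548, 0.1349]
eef_rot: [0.061, 0.704, -0.061, 0.704]
ft_force: [0.2, -0.5, -0.2]
width: 0.0871
```

Request:
{"fn": "drive_tool", "kwargs": {"moves": "0.001 0.012 -0.02 0 0; 0 0 -0.02 0 0; 0 0 0 0 0; 0 0 0 0 0"}}

```text
time: 14.72
ee_pos: [0.5881, 0.2641, 0.0952]
eef_rot: [0.062, 0.704, -0.062, 0.704]
ft_force: [0.8, -1.0, 0.8]
width: 0.0869
```

```bash
python3 look.py l3;python3 - <<'E'
from h import *
c=cams.camera("side");cv2.imwrite("pics/s3.png",cv2.resize(c["color"][160:400,60:340,::-1],None,fx=2.5,fy=2.5))
E
```

```text
[0.5881 0.2641 0.0952] 79.95172261440109 [ 0.77 -0.99  0.76] 0.0869289476205515 q7 0.9890255609817113
```

View pics/s3.png

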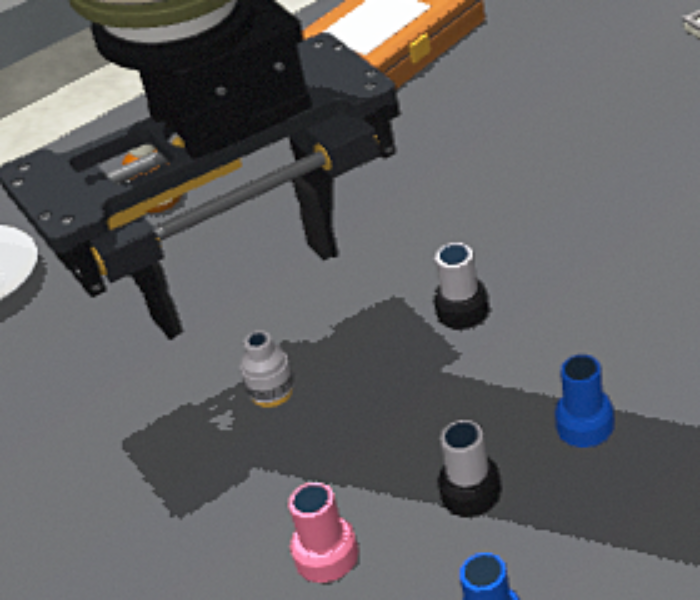

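View pics/l3.png

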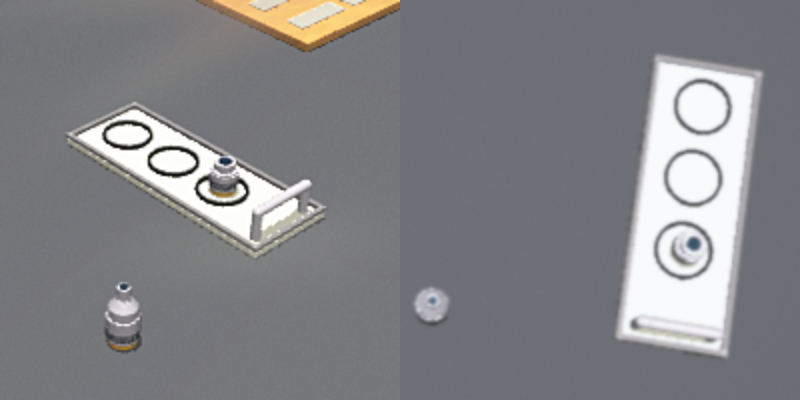

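The short objective is upright in its ring, with the whole caddy in view. The jaws straddle the medium one, at crop (267,370).

Request:
{"fn": "drive_tool", "kwargs": {"moves": "-0.0005 0.0015 -0.02 0 0; 0 0 -0.025 0 0; 0 0 -0.018 0 0; 0 0 -0.01 0 0; 0 0 -0.0035 0 0; 0 0 0 0 0; 0 0 0 0 0.4; 0 0 0 0 0.5; 0 0 0 0 0.6; 0 0 0 0 0.7; 0 0 0 0 1; 0 0 0 0 1; 0 0 0 0 1; 0 0 0 0 1"}}

```text
time: 16.62
ee_pos: [0.5874, 0.2668, 0.0186]
eef_rot: [0.061, 0.704, -0.061, 0.704]
ft_force: [-0.4, 0.5, 0.4]
width: 0.0274
```

```bash
python3 - <<'E'
from h import *
C={n:cams.camera(n) for n in("side","top")}
# short lens now
def lens(n,P,rad=8):
    u,v=map(int,np.round(proj(C[n],P)));im=C[n]["color"].astype(int);b=im[v-rad:v+rad+1,u-rad:u+rad+1];w=b[...,2]-b[...,0];w=np.where(w>25,w,0)
    yy,xx=np.mgrid[:b.shape[0],:b.shape[1]];return (w*xx).sum()/w.sum()+u-rad,(w*yy).sum()/w.sum()+v-rad
P=[.4695,-.2146,.04];print(tri(C["side"],lens("side",P),C["top"],lens("top",P)))
E
```

```text
(array([ 0.47021246, -0.21645111,  0.04067926]), np.float64(0.0003709021201388645))
```

Request:
{"fn": "drive_tool", "kwargs": {"moves": "0 0 0.01 0 1; 0 0 0.02 0 1; 0 0 0.03 0 1; 0 0 0.03 0 1; 0 0 0.01 0 1; -0.001 -0.01 0 0 1; -0.003 -0.025 0 0 1; -0.003 -0.025 0 0 1; -0.003 -0.025 0 0 1; -0.003 -0.025 0 0 1; -0.003 -0.025 0 0 1; -0.003 -0.025 0 0 1; -0.003 -0.025 0 0 1; -0.003 -0.025 0 0 1; -0.003 -0.025 0 0 1; -0.003 -0.025 0 0 1; -0.003 -0.025 0 0 1; -0.003 -0.025 0 0 1; -0.003 -0.025 0 0 1; -0.003 -0.025 0 0 1"}}

```text
time: 19.23
ee_pos: [0.5437, -0.095, 0.1186]
eef_rot: [0.062, 0.704, -0.062, 0.704]
ft_force: [0.2, 0.5, -0.8]
width: 0.0277
```

Request:
{"fn": "drive_tool", "kwargs": {"moves": "-0.003 -0.025 0 0 1; -0.003 -0.025 0 0 1; -0.003 -0.025 0 0 1; -0.002 -0.025 0 0 1; 0 -0.021 0 0 1; 0 -0.01 0 0 1; 0 -0.002 0 0 1; 0 0 0 0 1; 0 0 0 0 1"}}

```text
time: 20.35
ee_pos: [0.5335, -0.2253, 0.1185]
eef_rot: [0.061, 0.704, -0.061, 0.704]
ft_force: [0.7, -0.4, -0.1]
width: 0.0275
```

```bash
python3 look.py l4
```

```text
[ 0.5335 -0.2253  0.1185] 80.10674043541056 [ 0.71 -0.38 -0.11] 0.027533897014971893 q7 1.8557352233635331
```

View pics/l4.png

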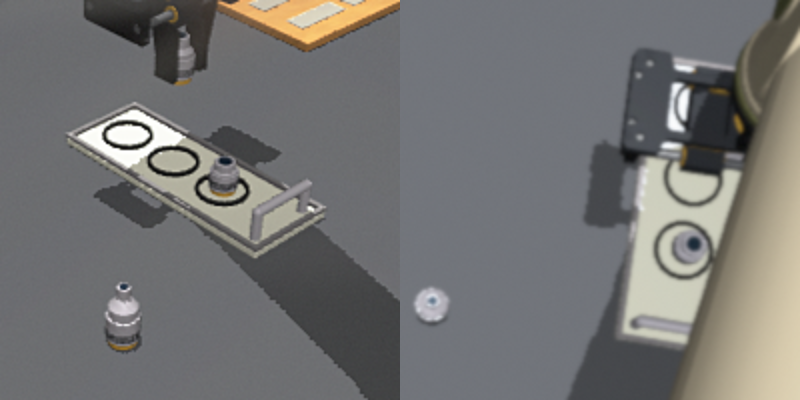

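The medium objective is upright in the jaws. Lowering into the middle ring.

Request:
{"fn": "drive_tool", "kwargs": {"moves": "0 -0.001 -0.02 0 1; 0 0 -0.025 0 1; 0 0 -0.02 0 1; 0 0 -0.013 0 1; 0 0 -0.007 0 1; 0 0 -0.003 0 1; 0 0 -0.0015 0 1; 0 0 0 0 1; 0 0 -0.001 0 1; 0 0 -0.0005 0 1; 0 0 0 0 1; 0 0 0 0 1"}}

```text
time: 21.95
ee_pos: [0.5334, -0.2272, 0.0276]
eef_rot: [0.061, 0.704, -0.061, 0.704]
ft_force: [-0.1, 0.1, -1.3]
width: 0.0274
```

Request:
{"fn": "drive_tool", "kwargs": {"moves": "0 0 -0.0005 0 1; 0 0 -0.0005 0 1; 0 0 0 0 1; 0 0 0 0 1"}}

```text
time: 22.45
ee_pos: [0.5333, -0.2272, 0.0266]
eef_rot: [0.061, 0.704, -0.061, 0.704]
ft_force: [-0.5, 0.3, -0.3]
width: 0.0276
```

Request:
{"fn": "drive_tool", "kwargs": {"moves": "0 0 -0.0005 0 1; 0 0 0 0 1; 0 0 0 0 1"}}

```text
time: 22.82
ee_pos: [0.5334, -0.2273, 0.0265]
eef_rot: [0.062, 0.704, -0.061, 0.704]
ft_force: [-1.6, 1.2, 4.6]
width: 0.0272
```

Contact at +4.6 N. Releasing and rising.

Request:
{"fn": "drive_tool", "kwargs": {"moves": "0 0 0 0 0.66; 0 0 0 0 0.62; 0 0 0 0 0.55; 0 0 0 0 0.45; 0 0 0 0 0.45; 0 0 0 0 0.45; 0 0 0.01 0 0.45; 0 0 0.02 0 0.45; 0 0 0.03 0 0.4; 0 0 0.03 0 0.3; 0 0 0.02 0 0.2; 0 0 0 0 0; 0 0 0 0 0"}}

```text
time: 24.45
ee_pos: [0.5331, -0.2271, 0.136]
eef_rot: [0.061, 0.704, -0.061, 0.704]
ft_force: [0.8, 0.5, -0.6]
width: 0.0816
```

```bash
python3 look.py l5
```

```text
[ 0.5331 -0.2271  0.136 ] 80.03896031720018 [ 0.78  0.49 -0.61] 0.08158479993925474 q7 1.8509101859058485
```

View pics/l5.png

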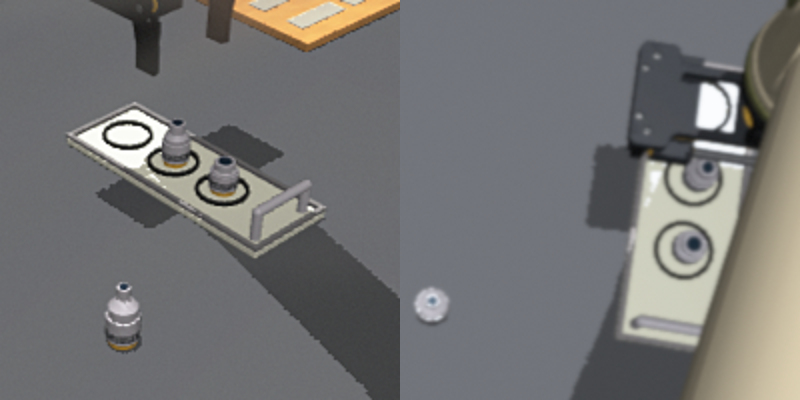

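Medium is standing in the middle ring, crop (176,145). Next is the long one.

Request:
{"fn": "drive_tool", "kwargs": {"moves": "-0.004 0.008 0 0 0; -0.009 0.019 0 0 0; -0.009 0.019 0 0 0; -0.009 0.019 0 0 0; -0.009 0.019 0 0 0; -0.009 0.019 0 0 0; -0.009 0.019 0 0 0; -0.009 0.019 0 0 0; -0.009 0.019 0 0 0; -0.009 0.019 0 0 0; -0.009 0.019 0 0 0; -0.009 0.019 0 0 0; -0.0065 0.014 0 0 0; 0 0 -0.02 0 0; 0 0 -0.02 0 0; 0 0 0 0 0; 0 0 0 0 0"}}

```text
time: 26.68
ee_pos: [0.424, 0.0039, 0.0966]
eef_rot: [0.061, 0.704, -0.061, 0.705]
ft_force: [-0.8, 0.4, -1.0]
width: 0.0871
```

```bash
python3 look.py l6;python3 - <<'E'
from h import *
c=cams.camera("side");cv2.imwrite("pics/s6.png",cv2.resize(c["color"][140:340,230:450,::-1],None,fx=3,fy=3))
E
```

```text
[0.424  0.0039 0.0966] 80.04147792394934 [-0.76  0.42 -0.95] 0.08710887752675635 q7 1.2864779405407876
```

View pics/s6.png

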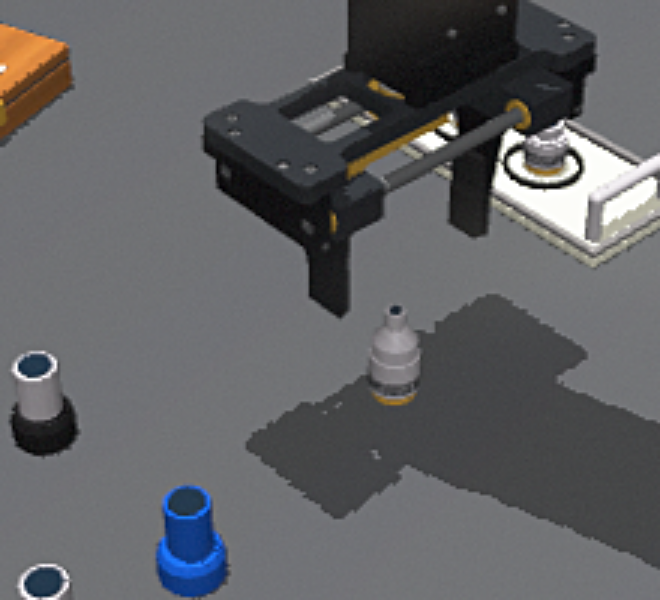

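Request:
{"fn": "drive_tool", "kwargs": {"moves": "-0.0005 0 -0.02 0 0; 0 0 -0.025 0 0; 0 0 -0.018 0 0; 0 0 -0.01 0 0; 0 0 -0.0045 0 0; 0 0 0 0 0; 0 0 0 0 0.4; 0 0 0 0 0.5; 0 0 0 0 0.6; 0 0 0 0 0.7; 0 0 0 0 1; 0 0 0 0 1; 0 0 0 0 1; 0 0 0 0 1"}}

```text
time: 28.58
ee_pos: [0.4233, 0.0038, 0.0186]
eef_rot: [0.061, 0.704, -0.061, 0.704]
ft_force: [-0.7, 0.7, -0.2]
width: 0.0273
```

Request:
{"fn": "drive_tool", "kwargs": {"moves": "0 0 0.01 0 1; 0 0 0.02 0 1; 0 0 0.03 0 1; 0 0 0.03 0 1; 0 0 0.01 0 1; 0.006 -0.0085 0 0 1; 0.013 -0.018 0 0 1; 0.013 -0.018 0 0 1; 0.013 -0.018 0 0 1; 0.013 -0.018 0 0 1; 0.013 -0.018 0 0 1; 0.013 -0.018 0 0 1; 0.013 -0.018 0 0 1; 0.013 -0.018 0 0 1; 0.013 -0.018 0 0 1; 0.013 -0.018 0 0 1; 0.013 -0.018 0 0 1; 0.013 -0.018 0 0 1; 0.012 -0.0175 0 0 1; 0 0 0 0 1"}}

```text
time: 31.08
ee_pos: [0.5966, -0.2403, 0.1166]
eef_rot: [0.062, 0.705, -0.063, 0.703]
ft_force: [-0.1, -0.4, -1.3]
width: 0.0276
```

```bash
python3 look.py l7
```

```text
[ 0.5966 -0.2403  0.1166] 79.91779179741167 [-0.08 -0.36 -1.27] 0.02757750286898101 q7 1.8680162205176545
```

View pics/l7.png

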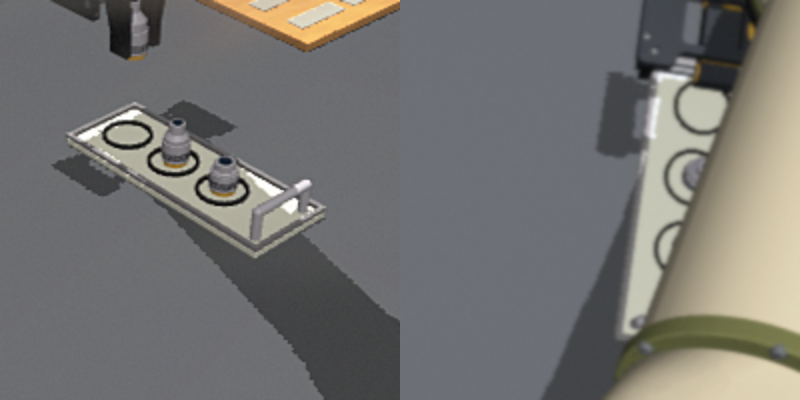

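The long objective is held upright over the far ring.

Request:
{"fn": "drive_tool", "kwargs": {"moves": "0 0 -0.02 0 1; 0 0 -0.025 0 1; 0 0 -0.02 0 1; 0 0 -0.013 0 1; 0 0 -0.007 0 1; 0 0 -0.003 0 1; 0 0 -0.0015 0 1; 0 0 -0.0005 0 1; 0 0 0 0 1; 0 0 0 0 1"}}

```text
time: 32.42
ee_pos: [0.5975, -0.2383, 0.0288]
eef_rot: [0.061, 0.704, -0.061, 0.705]
ft_force: [-0.5, -0.2, -1.0]
width: 0.0275
```

Request:
{"fn": "drive_tool", "kwargs": {"moves": "0 0 -0.001 0 1; 0 0 -0.0005 0 1; 0 0 -0.0005 0 1; 0 0 0 0 1; 0 0 0 0 1"}}

```text
time: 33.05
ee_pos: [0.5974, -0.2382, 0.0267]
eef_rot: [0.061, 0.704, -0.061, 0.704]
ft_force: [-0.6, 0.6, 2.1]
width: 0.0274
```

Request:
{"fn": "drive_tool", "kwargs": {"moves": "0 0 -0.0003 0 1; 0 0 0 0 1; 0 0 0 0 1"}}

```text
time: 33.42
ee_pos: [0.5974, -0.2382, 0.0266]
eef_rot: [0.061, 0.704, -0.061, 0.704]
ft_force: [-3.0, 1.2, 5.3]
width: 0.0275
```

Contact. Releasing, rising and moving clear.

Request:
{"fn": "drive_tool", "kwargs": {"moves": "0 0 0 0 0.66; 0 0 0 0 0.62; 0 0 0 0 0.55; 0 0 0 0 0.45; 0 0 0 0 0.45; 0 0 0 0 0.45; 0 0 0.01 0 0.45; 0 0 0.02 0 0.45; 0 0 0.03 0 0.4; 0 0 0.03 0 0.3; 0 0 0.03 0 0.2; 0 0 0.02 0 0; 0 0.02 0.02 0 0; 0 0.03 0 0 0; 0 0.03 0 0 0; 0 0.03 0 0 0; 0 0.03 0 0 0; 0 0.03 0 0 0; 0 0.03 0 0 0; 0 0.03 0 0 0"}}

```text
time: 35.92
ee_pos: [0.5972, -0.0073, 0.1869]
eef_rot: [0.061, 0.704, -0.061, 0.705]
ft_force: [0.9, -0.2, 0.2]
width: 0.0874
```

Request:
{"fn": "drive_tool", "kwargs": {"moves": "0 0.03 0 0 0; 0 0.03 0 0 0; 0 0.03 0 0 0; 0 0.02 0 0 0; 0 0.01 0 0 0; 0 0 0 0 0; 0 0 0 0 0"}}

```text
time: 36.8
ee_pos: [0.5975, 0.1103, 0.1864]
eef_rot: [0.062, 0.704, -0.062, 0.704]
ft_force: [0.3, 0.3, -0.3]
width: 0.0868
```

```bash
python3 look.py l8; python3 - <<'E'
from h import *
C={n:cams.camera(n) for n in("side","top")}
for n in C:cv2.imwrite(f"pics/{n}9.png",C[n]["color"][:,:,::-1])
def lens(n,P,rad):
    u,v=map(int,np.round(proj(C[n],P)));b=C[n]["color"].astype(int)[v-rad:v+rad+1,u-rad:u+rad+1];w=b[...,2]-b[...,0];w=np.where(w>25,w,0)
    yy,xx=np.mgrid[:b.shape[0],:b.shape[1]];return (w*xx).sum()/w.sum()+u-rad,(w*yy).sum()/w.sum()+v-rad
for n,P in(("s",[.4695,-.2146,.04]),("m",[.5334,-.2265,.052]),("l",[.5974,-.2384,.064]),("eA",[.5478,.1453,.048]),("eB",[.4385,.2453,.048])):
    try: print(n,tri(C["side"],lens("side",P,6),C["top"],lens("top",P,6)))
    except Exception as e: print(n,e)
E
```

```text
[0.5975 0.1103 0.1864] 79.94213662267697 [ 0.26  0.27 -0.27] 0.08681964895699625 q7 1.220999542818011
s (array([ 0.47021351, -0.2164256 ,  0.04069529]), np.float64(0.0003874006875905821))
m (array([ 0.53302143, -0.22881267,  0.05259778]), np.float64(0.0003971602606991682))
l (array([ 0.59747053, -0.24026312,  0.06384094]), np.float64(0.0004390864601684001))
eA SVD did not converge in Linear Least Squares
eB SVD did not converge in Linear Least Squares
 ** On entry to DLASCL parameter number  4 had an illegal value
 ** On entry to DLASCL parameter number  4 had an illegal value
 ** On entry to DLASCL parameter number  4 had an illegal value
 ** On entry to DLASCL parameter number  4 had an illegal value
 ** On entry to DLASCL parameter number  5 had an illegal value
 ** On entry to DLASCL parameter number  4 had an illegal value
 ** On entry to DLASCL parameter number  4 had an illegal value
 ** On entry to DLASCL parameter number  4 had an illegal value
 ** On entry to DLASCL parameter number  4 had an illegal value
 ** On entry to DLASCL parameter number  4 had an illegal value
 ** On entry to DLASCL parameter number  5 had an illegal value
 ** On entry to DLASCL parameter number  4 had an illegal value<stdin>:6: RuntimeWarning: invalid value encountered in scalar divide
```

View pics/side9.png

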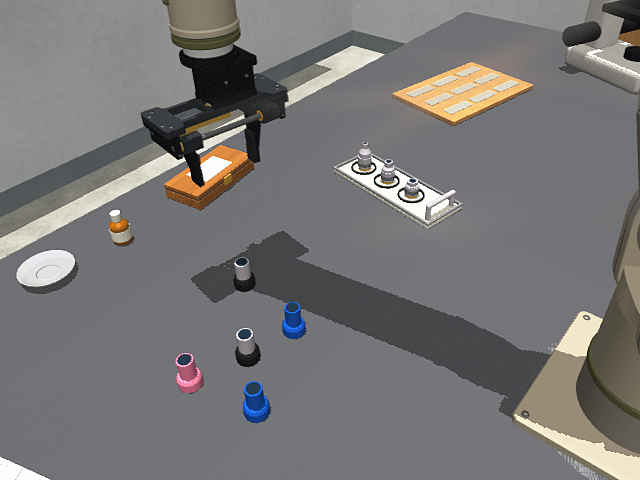

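View pics/l8.png

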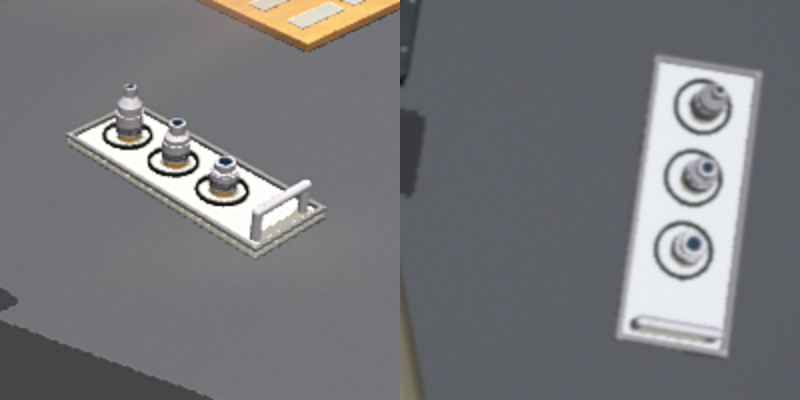

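Long, middle and short stand upright at side pixels (365,157), (387,173) and (411,188). Both eyepieces are at their original pixels, (243,273) and (247,346). Handing in.

```bash
python3 -c "
from bench import ticket
print(ticket.close_job())"
```

```text
the job is handed in; nothing more can be done
None
```

All three objectives are standing upright in the caddy: the short one in the ring next to the handle, the medium in the middle ring and the long in the far ring. I placed them in that order. Each was lowered until it touched the deck (about 5–6 N) and then released. The job took about 37 s and is handed in.

- **Positions:** two-view checks after release put the lens tops about 2 mm from their ring centres. The top heights read 40.7, 52.6 and 63.8 mm, against 40, 52 and 64 mm expected.
- **Eyepieces:** in the last side picture both stand at their original pixels. The two-view recheck of their positions failed because my script found no lens pixels there, probably because the arm and its shadow were over them, so this rests on that one view.
- **Small disagreement:** the objectives' tops measured about 2 mm further in −y than the gripper's readings at release. That matches the stated calibration error and is well inside the 10 mm of play between foot and ring.

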